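Rub down the tape along a carton seam

ROBOT

A 6-joint arm with a two-finger parallel gripper is mounted at the origin on a cart in front of the work surface, level with it; the furniture and walls round the work are solid. World frame = base frame: x ahead of the robot, y to its left, z up, the work surface at z = 0. Lengths are in m, angles in rad, forces in N, time in s.
With the tool pointing down it reaches from about 0.3 to 0.75 m from the base axis. Payload 8.5 kg.
Tool frame: the origin (TCP) lies on the centre line of the jaws, within the pads' length; the fingertips stand 19 mm ahead of it and the grasp point (between the pads) is the TCP; y points along the fingers, x is the direction in which the jaws open and shut, and the axes are right-handed (so a half turn about y gives the same grasp; the last joint's range is limited). The gripper opens to 85 mm and grips with 20 to 120 N. Pads are 22 mm wide; open, the fingers measure 114 mm over their backs; the gripper's body (76 mm by 85 mm) begins 54 mm behind the grasp point. The pads swing forward as they close: fully open they stand 13 mm farther back than shut.
Start: joints at [0.997, 0.381, 1.297, -0, 1.464, -0.215], TCP at [0.193, 0.515, 0.25] pointing down, gripper open.
Joint ranges: [-3.11, 3.11], [-0.89, 2.33], [0.22, 2.48], [-1.42, 4.56], [0.17, 2.85], [-2.88, 2.88]. Speed limits (rad/s): [2.39, 2.39, 3.14, 3.14, 3.14, 3.14].

INTERFACE

Orientations are given as a unit quaternion [x, y, z, w].
In Python, from station import env, viewer gives the robot as it stands.
- The arm moves only by the tool move_arm, never from a script. Its argument "targets" is a list that holds one entry, the list of rows, each a list of 7 numbers: the turn, a rotation vector about the tool's x, y, z in rad, then the shift along the tool's x, y, z in m, then the opening, from 0 (shut) to 1 (fully open). A call has 1 to 10 rows; each row shifts and turns the commanded pose from where the row before left it, along the tool's axes as they then stand; what a row does not reach is not made up. A row lasts 1/8 s, in which the tool goes at most 62.5 mm and 10.7 degrees, less where a joint would pass 70% of its speed; a pose out of reach is approached as far as the arm can. A call is refused whole if a number of a shift passes 0.0625 or a number of a turn 0.188, either way. A call with a gripper value outside its range is refused whole. The fingers move at their own pace and stop on an object; the grip force is fixed at half the most. Time passes only in rows, so rows that do not move let the fingers close. It gives the time, the measured TCP pose, the force and the opening at its end, in the units of the state.
- env.get_obs(): the state, without advancing time (a new reading comes with each control period).
- viewer.snapshot(name): name is "scene" or "side" or "wrist"; returns a dict with "color" (480x640x3 uint8, red, green, blue), "depth" (480x640 float32, m along the optical axis (not along the pixel's ray), 0 where there is no reading), "fx", "fy", "cx", "cy" (pixels), "world_from_camera" (4x4, takes a point from camera to world coordinates). Camera axes: x right, y down, z forward; pixel columns grow to the right and rows downward; lengths in m; the calibration is good to about 2 mm. A picture is of the moment at which its call begins.
- env.hand_in(): hands the job in, once; it reports no verdict.
The state is a dict: "time": time; "joint_positions": joint angles; "qd": joint speeds; "joint_efforts": joint torques, N m; "eef_pos": TCP position; "eef_rot": TCP orientation; "wrist_force": force on the tool from outside, world axes, zero at the start; "moment": the same for the moment, N m; "gripper_width": opening from 0.0 (shut) to 1.0 (fully open).
Only numpy, scipy, OpenCV 4.12 (cv2) and the standard library are available. Lean on these libraries where they do the work, as an engineer would, in place of code of your own. Each camera call takes 0.05 s, during which the arm holds its last target.

TASK

Two brown shipping cartons and a rubbing-down tool are on the packing counter. Take the tool out of its wooden block and, with its tip pressed lightly on the tape, run it slowly (about 5 cm a second) along the seam of the longer carton, from the left end of the tape (the robot's left) to the right end, staying on the tape and leaving the shorter carton untouched. Then stand the tool back in its block and let go.

Things in the scene. Friction and masses are not known exactly. Their poses are not given: they have to be found in the camera images.
- tool_grip (a point): Centre of the rubbing tool's handle, a square wooden bar 24 x 24 mm, 64 mm long (32 mm above and below this point); x and y are square to its faces, z up along the tool. Below the handle: a steel collar 40 mm across, 6 mm thick, its underside 38 mm below this point, resting on the block; then a 14 mm steel shaft with a spring tip, hanging in the block's hole. The tip ends 84 mm below this point.
- tool_tip (a point): Lowest point of the tool's spring tip, a white ball 12 mm across on the tool's axis, 84 mm below the handle's centre when not pressed. It yields up to 10 mm along the axis, with about 1.5 N at first touch rising to 4.5 N at the stop; about 5 mm pressed in is right.
- rub_tool: The rubbing tool, loose, about 0.1 kg. Origin on its axis at the underside of the collar, 38 mm below the handle's centre and 46 mm above the end of the tip; z up along the tool.
- long_carton: The longer brown carton, 140 x 220 x 60 mm, fixed. Origin: centre of its underside; z up. Its top flaps meet in a seam along its y axis at x = 0, 60 mm above the origin. Pale tape 44 mm wide lies over the seam from y = +102 mm (the robot's left end) to -102 mm; the seam shows as a line along its middle. Rub from about y = +90 to -90 mm. The two cartons may have changed sides.
- short_carton: The shorter, square brown carton, 120 x 120 x 60 mm, fixed, with tape over its seam too; not to be touched. Origin at the centre of its underside.
- tool_block: Fixed dark wooden block, 80 x 80 x 58 mm, in which the tool stands, between the cartons. Origin at the centre of its underside. In its top's centre is an upright round hole, 26 mm wide and 52 mm deep; the tool's collar rests on the top.
Not all that is in view belongs to the job. There is more than one size of the rub_tool; the one meant has the size given above.

How it is judged:
By the outcome, as a careful person would: the job done as asked, in the order asked, and still so for the second after the job is handed in, with the robot touching nothing.
It also fails if it takes over 58 s, if anything falls off the work surface, if the arm or the gripper's body presses on something with over 40 N, if the wrist force passes 120 N, or if a joint passes its speed limit or range.

## Working session

There is one attempt and no reset: what is moved stays moved. The work goes in short steps, Python scripts to look and compute and a tool call to move; the robot and the scene stay as the last step left them, time stands still between calls to the robot, and variables do not carry over. Pictures are saved under pics/ and viewed, and the job is handed in when it is done.

Besides the shell and the picture viewer there is one more tool, called after "Request:" by a JSON object that holds its "op" and its "data". move_arm: Moves the arm, as the interface text tells. Its arguments: {"type":"object","properties":{"targets":{"type":"array"}},"required":["targets"]}

```bash
ls; mkdir -p pics; python3 - <<'E'
from station import env, viewer
import cv2, numpy as np
print(env.get_obs())
for n in ["scene","side","wrist"]:
    s=viewer.snapshot(n); cv2.imwrite(f"pics/a_{n}.png",s["color"][:,:,::-1])
    np.savez(f"a_{n}.npz",**s)
    print(n,s["fx"],s["fy"],s["cx"],s["cy"],np.round(s["world_from_camera"],3).tolist())
E
```

```text
pics
{'time': 0.0, 'joint_positions': array([ 9.96703050e-01,  3.81196518e-01,  1.29825255e+00, -2.22496355e-06,
        1.46361175e+00, -2.15307818e-01]), 'qd': array([ 0.00046864, -0.00012786, -0.00079984, -0.00013914, -0.00096296,
       -0.00229412]), 'joint_efforts': array([-9.41357684e-04, -4.48471713e+01, -2.31271291e+01, -1.22257711e-04,
        4.75736917e-03,  1.19703807e-05]), 'eef_pos': array([0.19298431, 0.51474697, 0.24971426]), 'eef_rot': array([ 0.58139035,  0.40228038, -0.4032397 , -0.58099355]), 'wrist_force': array([-0.52098211,  0.68751452, -0.74445655]), 'moment': array([-0.05007238, -0.01680133,  0.02835966]), 'gripper_width': 1.0034627213908751}
scene 453.47942665253754 453.47942665253754 322.8625192168723 232.08339735369327 [[0.621, -0.509, 0.595, -0.022], [-0.783, -0.391, 0.483, -0.402], [-0.013, -0.767, -0.642, 0.656], [0.0, 0.0, 0.0, 1.0]]
side 534.6882935898802 534.6882935898802 321.39134648349534 247.50604867647573 [[0.999, 0.032, -0.008, 0.508], [0.022, -0.464, 0.886, -0.922], [0.025, -0.885, -0.464, 0.576], [0.0, 0.0, 0.0, 1.0]]
wrist 394.71634357854475 394.71634357854475 324.8421502560633 243.36602545628367 [[0.35, 0.888, 0.298, 0.117], [0.937, -0.332, -0.113, 0.544], [-0.001, 0.318, -0.948, 0.375], [0.0, 0.0, 0.0, 1.0]]
```

View pics/a_scene.png

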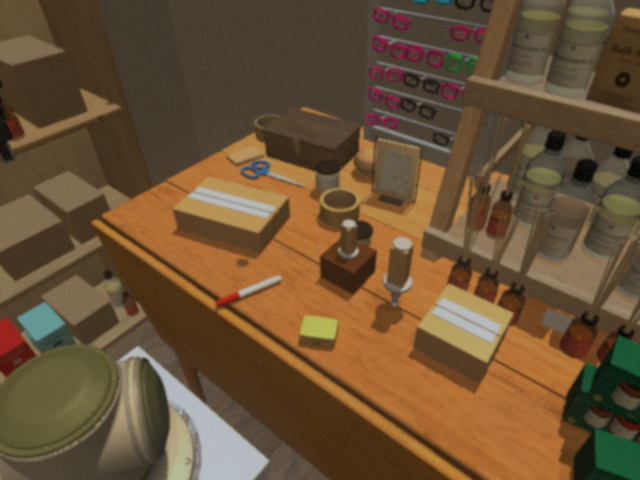

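View pics/a_side.png

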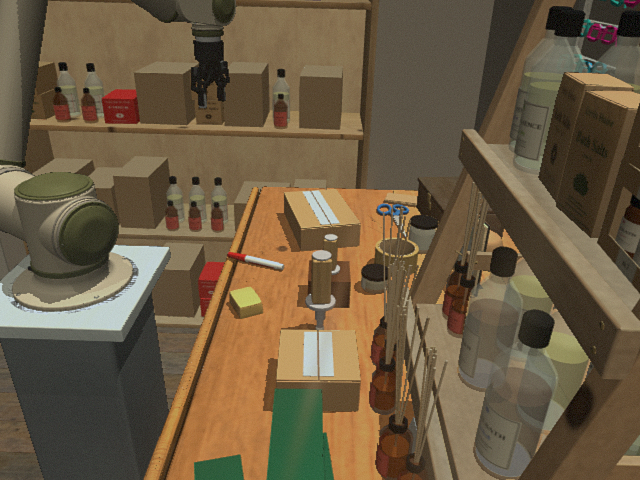

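View pics/a_wrist.png

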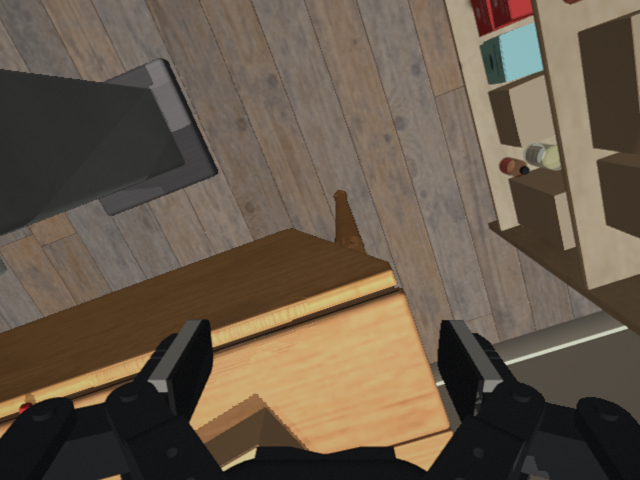

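The long carton is the left one (scene ~(232,215)). The tool is in the dark block at scene ~(348,250), and a bigger decoy tool stands next to it at ~(397,270). Next I'll measure them.

```bash
cat > h.py <<'E'
import numpy as np, cv2
def cloud(s):
    d=np.asarray(s["depth"]);v,u=np.indices(d.shape)
    p=np.stack([(u-s["cx"])/s["fx"]*d,(v-s["cy"])/s["fy"]*d,d],-1)
    T=np.asarray(s["world_from_camera"]);w=p@T[:3,:3].T+T[:3,3];w[d<=0]=np.nan
    return w
def ray(s,px,z):
    px=np.atleast_2d(px).astype(float);T=np.asarray(s["world_from_camera"])
    r=np.stack([(px[:,0]-s["cx"])/s["fx"],(px[:,1]-s["cy"])/s["fy"],np.ones(len(px))],-1)@T[:3,:3].T
    return T[:3,3]+r*((z-T[2,3])/r[:,2])[:,None]
def proj(s,P):
    T=np.asarray(s["world_from_camera"]);c=(np.atleast_2d(P)-T[:3,3])@T[:3,:3]
    return np.stack([c[:,0]/c[:,2]*s["fx"]+s["cx"],c[:,1]/c[:,2]*s["fy"]+s["cy"]],-1)
def rect(xy):
    r=cv2.minAreaRect((xy*1000).astype(np.float32));return np.round(r[0],1),np.round(r[1],1),round(r[2],1)
E
python3 - <<'E'
from h import *
for n in ["scene","side"]:
    s=dict(np.load(f"a_{n}.npz")); w=cloud(s); c=s["color"].astype(int)
    inb=lambda x0,x1,y0,y1,z0,z1:(w[...,0]>x0)&(w[...,0]<x1)&(w[...,1]>y0)&(w[...,1]<y1)&(w[...,2]>z0)&(w[...,2]<z1)
    print(n)
    m=inb(.2,.8,-.5,.6,.052,.3)
    k,lab,st,ce=cv2.connectedComponentsWithStats(m.astype(np.uint8))
    for i in range(1,k):
        if st[i,4]>100:
            p=w[lab==i]; print(st[i],np.round(np.percentile(p,[1,50,99],axis=0),3).tolist())
    # table z
    t=w[inb(.3,.6,-.1,.1,-.03,.03)]; print("table z",np.median(t[:,2]))
E
```

```text
scene
[  422   112   218   298 31069] [[0.455, -0.496, 0.055], [0.69, -0.339, 0.132], [0.79, -0.128, 0.286]]
[ 261  121   80   58 1792] [[0.696, 0.16, 0.053], [0.764, 0.286, 0.072], [0.799, 0.43, 0.087]]
[ 372  136   42   48 1333] [[0.783, 0.006, 0.053], [0.792, 0.05, 0.106], [0.8, 0.095, 0.155]]
[ 172  177  117   58 3811] [[0.4, 0.161, 0.053], [0.481, 0.268, 0.058], [0.571, 0.386, 0.06]]
[ 320  220   57   56 1486] [[0.473, -0.069, 0.053], [0.504, -0.037, 0.057], [0.552, 0.009, 0.129]]
[ 382  237   32   57 1274] [[0.474, -0.172, 0.061], [0.485, -0.154, 0.111], [0.514, -0.126, 0.157]]
[ 417  284   96   81 4273] [[0.438, -0.34, 0.053], [0.492, -0.285, 0.058], [0.558, -0.223, 0.06]]
[586 429  15  28 207] [[0.39, -0.5, 0.052], [0.404, -0.497, 0.072], [0.416, -0.493, 0.082]]
table z -0.0018852767152990335
side
[217  79  13  23 170] [[0.201, 0.547, 0.246], [0.213, 0.556, 0.274], [0.23, 0.58, 0.298]]
[  372   172   212   308 35030] [[0.591, -0.499, 0.056], [0.7, -0.361, 0.15], [0.796, 0.342, 0.283]]
[ 284  189   77   43 2292] [[0.406, 0.157, 0.053], [0.492, 0.255, 0.06], [0.578, 0.385, 0.063]]
[ 305  234   46   78 2117] [[0.477, -0.173, 0.054], [0.51, -0.158, 0.096], [0.554, 0.007, 0.158]]
[ 276  329   85   57 4329] [[0.443, -0.342, 0.053], [0.502, -0.292, 0.06], [0.56, -0.223, 0.062]]
[273 388  50  21 869] [[0.458, -0.5, 0.162], [0.484, -0.487, 0.164], [0.508, -0.472, 0.165]]
[323 433   8  30 170] [[0.512, -0.499, 0.08], [0.516, -0.482, 0.082], [0.521, -0.458, 0.084]]
table z 0.0005089704592673439
```

```bash
python3 - <<'E'
from h import *
a=dict(np.load("a_scene.npz"))["color"][190:320,280:440,::-1]
b=dict(np.load("a_side.npz"))["color"][220:340,260:420,::-1]
cv2.imwrite("pics/crop1.png",cv2.resize(a,None,fx=4.8,fy=4.6,interpolation=cv2.INTER_CUBIC))
cv2.imwrite("pics/crop2.png",cv2.resize(b,None,fx=5,fy=5,interpolation=cv2.INTER_CUBIC))
E
```

```text
(no output)
```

View pics/crop1.png

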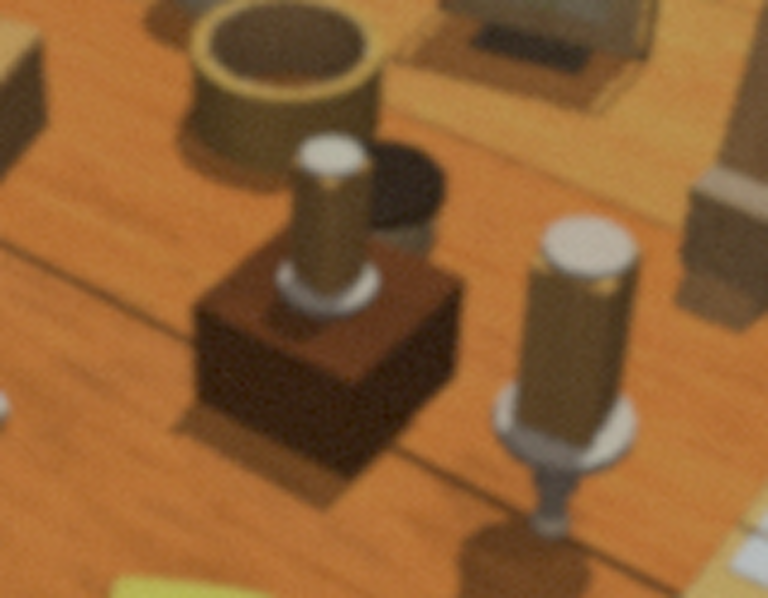

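View pics/crop2.png

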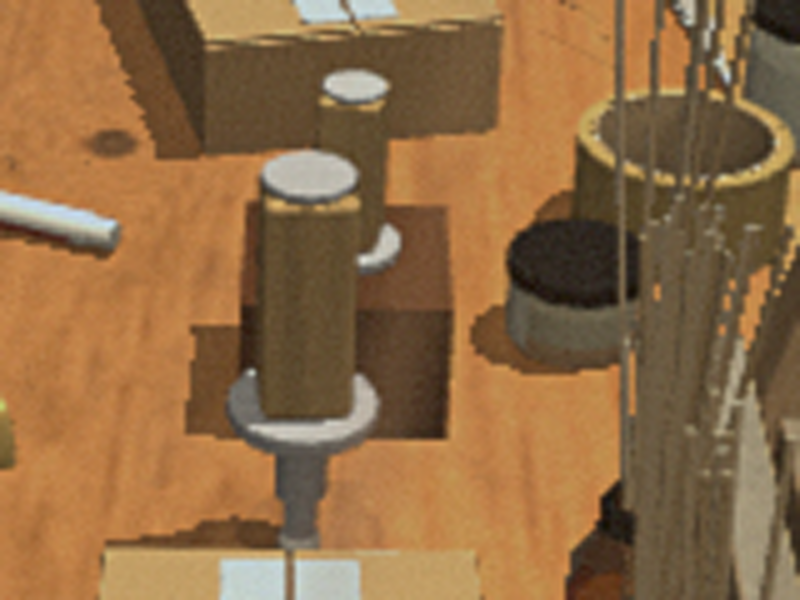

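```bash
python3 - <<'E'
from h import *
from scipy.spatial.transform import Rotation as R
print(np.round(R.from_quat([0.58139035,0.40228038,-0.4032397,-0.58099355]).as_matrix(),3))
for n in ["scene","side"]:
    s=dict(np.load(f"a_{n}.npz")); w=cloud(s); c=s["color"]
    inb=lambda x0,x1,y0,y1,z0,z1:(w[...,0]>x0)&(w[...,0]<x1)&(w[...,1]>y0)&(w[...,1]<y1)&(w[...,2]>z0)&(w[...,2]<z1)
    print("==",n)
    m=inb(.38,.6,.14,.41,.054,.07); print("long top",rect(w[m][:,:2]),np.median(w[m][:,2]))
    hsv=cv2.cvtColor(c,cv2.COLOR_RGB2HSV)
    t=m&(hsv[...,1]<60); print("tape",t.sum(),rect(w[t][:,:2]))
    # ray cast contour of tape onto z=.06
    cn=max(cv2.findContours(cv2.morphologyEx(t.astype(np.uint8),cv2.MORPH_CLOSE,np.ones((5,5))),0,1)[0],key=cv2.contourArea)
    print("tape ray",rect(ray(s,cn[:,0],.06)[:,:2]))
    cn=max(cv2.findContours(m.astype(np.uint8),0,1)[0],key=cv2.contourArea)
    print("top ray",rect(ray(s,cn[:,0],.06)[:,:2]))
    m=inb(.45,.57,-.1,.05,.054,.061); print("block top",rect(w[m][:,:2]),np.median(w[m][:,2]))
    m=inb(.47,.57,-.09,.03,.068,.122); p=w[m]; print("handle",m.sum(),rect(p[:,:2]),np.percentile(p,[2,98],axis=0).round(4).tolist())
    m=inb(.47,.57,-.09,.03,.124,.14); p=w[m]; print("cap",m.sum(),rect(p[:,:2]),p.mean(0))
    m=inb(.43,.56,-.22,-.11,.03,.2); p=w[m]; print("decoy",rect(p[:,:2]),p[:,2].max())
    m=inb(.43,.57,-.36,-.2,.054,.07); print("short top",rect(w[m][:,:2]))
E
```

```text
[[ 0.351 -0.001 -0.936]
 [ 0.936 -0.001  0.351]
 [-0.001 -1.     0.   ]]
== scene
long top (array([487.3, 276.6]), array([144.9, 221.7]), 15.1) 0.05765067291548964
tape 1077 (array([489.2, 278.9]), array([ 49.1, 206.5]), 15.4)
tape ray (array([488., 276.]), array([ 45.5, 205.1]), 15.0)
top ray (array([483.7, 271.3]), array([143.6, 220.9]), 14.8)
block top (array([513.2, -29.5]), array([81.6, 81.4]), 0.3) 0.05586762826511893
handle 356 (array([507.5, -32.6]), array([18.7, 30.9]), 34.6) [[0.5004, -0.0413, 0.0697], [0.5214, -0.0157, 0.1208]]
cap 116 (array([514.5, -28.6]), array([25.6, 24.2]), 81.1) [ 0.51281501 -0.02890667  0.12749837]
decoy (array([ 494.2, -149.7]), array([43.9, 52. ]), 25.6) 0.15725924955391885
short top (array([ 498.5, -280.9]), array([122.4, 119.1]), 2.0)
== side
long top (array([491. , 276.6]), array([142., 225.]), 15.1) 0.06041429603493548
tape 617 (array([490.2, 279.4]), array([ 47.4, 211.1]), 15.3)
tape ray (array([490. , 280.4]), array([ 45.7, 206.1]), 15.0)
top ray (array([490.9, 269.7]), array([142.7, 234. ]), 15.1)
block top (array([515.9, -29.7]), array([79.8, 84.2]), 0.4) 0.058120166832850984
handle 205 (array([516.5, -28.8]), array([26.6, 25. ]), 78.6) [[0.505, -0.0425, 0.0702], [0.5299, -0.0225, 0.1212]]
cap 100 (array([517.9, -28.6]), array([26. , 22.6]), 72.7) [ 0.51694337 -0.03135604  0.12925529]
decoy (array([ 511.4, -178.2]), array([ 52.7, 105.9]), 18.6) 0.1597398079788081
short top (array([ 501.4, -281.2]), array([120.1, 122.6]), 2.0)
```

The long carton is at about (0.489, 0.277), yaw +15°. The block is at (0.514, -0.030), yaw about 0. Next is a wrist-camera look from above the tool.

Request:
{"op": "move_arm", "data": {"targets": [[[0,0,0,-0.033,0,-0.041,1],[0,0,0,-0.033,0,-0.041,1],[0,0,0,-0.033,0,-0.041,1],[0,0,0,-0.033,0,-0.041,1],[0,0,0,-0.033,0,-0.041,1],[0,0,0,-0.033,0,-0.041,1],[0,0,0,-0.033,0,-0.041,1],[0,0,0,-0.033,0,-0.041,1],[0,0,0,-0.033,0,-0.041,1],[0,0,0,-0.033,0,-0.041,1]]]}}

```text
time: 1.4
eef_pos: [0.4617, 0.0603, 0.2503]
eef_rot: [-0.581, -0.403, 0.403, 0.581]
wrist_force: [0.2, 0.2, 0.3]
gripper_width: 1.0
```

Request:
{"op": "move_arm", "data": {"targets": [[[0,0,0,-0.033,0,-0.041,1],[0,0,0,-0.033,0,-0.041,1],[0,0,0,0,0,0,1],[0,0,0,0,0,0,1]]]}}

```text
time: 1.9
eef_pos: [0.5144, -0.0283, 0.25]
eef_rot: [-0.581, -0.403, 0.403, 0.582]
wrist_force: [0.1, 0.4, 1.1]
gripper_width: 1.003
```

```bash
cat > st.py <<'E'
from station import env
import numpy as np
from scipy.spatial.transform import Rotation as R
o=env.get_obs();M=R.from_quat(o["eef_rot"]).as_matrix()
print("t",round(o["time"],2),"p",o["eef_pos"].round(4),"yaw",np.degrees(np.arctan2(M[1,0],M[0,0])).round(2),"tilt y",M[:,1].round(4),"F",o["wrist_force"].round(2),"M",o["moment"].round(3),"g",round(o["gripper_width"],3),"q",o["joint_positions"].round(2))
E
python3 st.py; python3 - <<'E'
from station import env, viewer
import cv2, numpy as np
s=viewer.snapshot("wrist"); cv2.imwrite("pics/b_wrist.png",s["color"][:,:,::-1]); np.savez("b_wrist.npz",**s)
E
```

```text
t 1.9 p [ 0.5144 -0.0283  0.25  ] yaw 69.43 tilt y [-9.e-04  5.e-04 -1.e+00] F [0.08 0.45 1.1 ] M [ 0.054 -0.031  0.003] g 1.003 q [-0.29  0.32  1.39  0.    1.43 -1.5 ]
```

View pics/b_wrist.png

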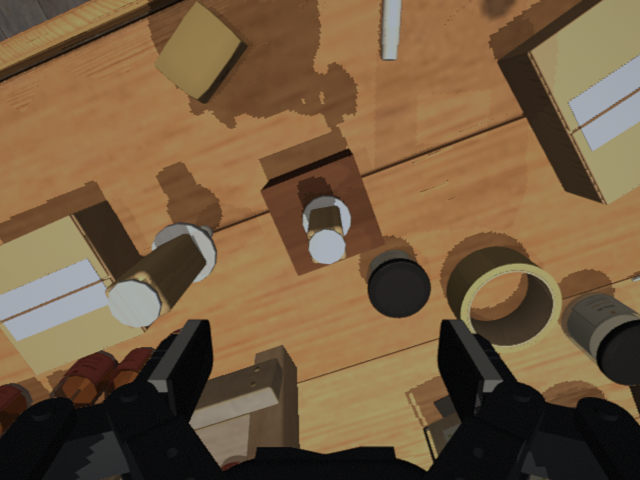

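```bash
python3 - <<'E'
from h import *
s=dict(np.load("b_wrist.npz"));w=cloud(s)
a=s["color"][180:280,260:400,::-1]
cv2.imwrite("pics/crop3.png",cv2.resize(a,None,fx=5.7,fy=5.7,interpolation=cv2.INTER_CUBIC))
inb=lambda x0,x1,y0,y1,z0,z1:(w[...,0]>x0)&(w[...,0]<x1)&(w[...,1]>y0)&(w[...,1]<y1)&(w[...,2]>z0)&(w[...,2]<z1)
m=inb(.47,.57,-.09,.03,.124,.14);p=w[m];print("cap",m.sum(),rect(p[:,:2]),p.mean(0))
cn=max(cv2.findContours(m.astype(np.uint8),0,1)[0],key=cv2.contourArea);print("cap ray .128",rect(ray(s,cn[:,0],p[:,2].mean())[:,:2]))
for z0,z1 in((.07,.09),(.09,.12),(.07,.122)):
    m=inb(.47,.57,-.09,.03,z0,z1);p=w[m];print("handle",m.sum(),rect(p[:,:2]))
    c=p[:,:2]-p[:,:2].mean(0);print(np.linalg.svd(c,full_matrices=False)[1:])
m=inb(.45,.57,-.1,.05,.054,.061);print("block",rect(w[m][:,:2]),np.median(w[m][:,2]))
hsv=cv2.cvtColor(s["color"],cv2.COLOR_RGB2HSV)
m=inb(.48,.56,-.08,.02,.055,.068)&(hsv[...,1]<60);print("collar",m.sum(),rect(w[m][:,:2]))
np.set_printoptions(suppress=True)
m=inb(.47,.57,-.09,.03,.07,.122);p=w[m];i=np.lexsort((p[:,0],));
print((p[i][::12]*1000).round(1))
E
```

```text
cap 1281 (array([516.5, -27.6]), array([23.9, 24.1]), 78.7) [ 0.5150731  -0.02713408  0.13106606]
cap ray .128 (array([515.6, -27.5]), array([24., 26.]), 78.7)
handle 186 (array([508.2, -23.5]), array([26.3, 11.1]), 53.4)
(array([0.09255172, 0.01447034]), array([[-0.22750776, -0.97377627],
       [ 0.97377627, -0.22750776]]))
handle 355 (array([510.2, -22.5]), array([28.9, 14.6]), 45.9)
(array([0.12608505, 0.02031649]), array([[-0.22041782, -0.97540555],
       [ 0.97540555, -0.22041782]]))
handle 569 (array([510.1, -22.6]), array([29. , 14.6]), 45.9)
(array([0.16100892, 0.02509139]), array([[-0.22217717, -0.97500631],
       [ 0.97500631, -0.22217717]]))
block (array([515.9, -29.6]), array([80.7, 80.2]), 0.7) 0.05947839551568765
collar 722 (array([525.9, -27. ]), array([57.8, 39.4]), 4.0)
[[503.  -34.2 119.6]
 [503.3 -32.9  93.7]
 [503.3 -35.4  90. ]
 [503.4 -32.8  71.4]
 [503.5 -35.2 116.9]
 [503.5 -35.9  79.5]
 [503.6 -30.9  83.1]
 [503.7 -35.9 102.4]
 [503.7 -31.5  93.9]
 [503.8 -32.2 121.8]
 [503.9 -31.1 110.4]
 [503.9 -32.2 100.8]
 [504.  -30.8  93.7]
 [504.2 -29.5  86.1]
 [504.2 -30.   99.9]
 [504.4 -29.2 106. ]
 [504.5 -27.7 104.9]
 [504.5 -28.1  77.3]
 [504.6 -29.   72.2]
 [504.7 -26.2 116.5]
 [504.8 -27.1 104.5]
 [504.9 -24.1  87.9]
 [505.  -25.6 108.4]
 [505.1 -22.7 109.1]
 [505.2 -25.7 118.1]
 [505.2 -25.   82. ]
 [505.4 -21.8  76.5]
 [505.5 -22.2 119. ]
 [505.5 -22.   94.4]
 [505.6 -22.8  95.9]
 [505.7 -20.  113.1]
 [505.8 -21.6 120.9]
 [505.9 -20.7 106.1]
 [506.1 -19.3 104.8]
 [506.1 -18.1 119.3]
 [506.2 -20.3 121.1]
 [506.3 -18.1  81.3]
 [506.4 -18.  107.9]
 [506.5 -17.4 113.7]
 [506.6 -18.1 112.5]
 [506.7 -18.5  95. ]
 [506.8 -16.4 100.4]
 [507.1 -16.1 110.9]
 [507.4 -15.4  84.4]
 [507.7 -15.5 109.5]
 [508.  -14.9 109.1]
 [508.7 -14.5  92.9]
 [510.  -14.3 113.6]]
```

View pics/crop3.png

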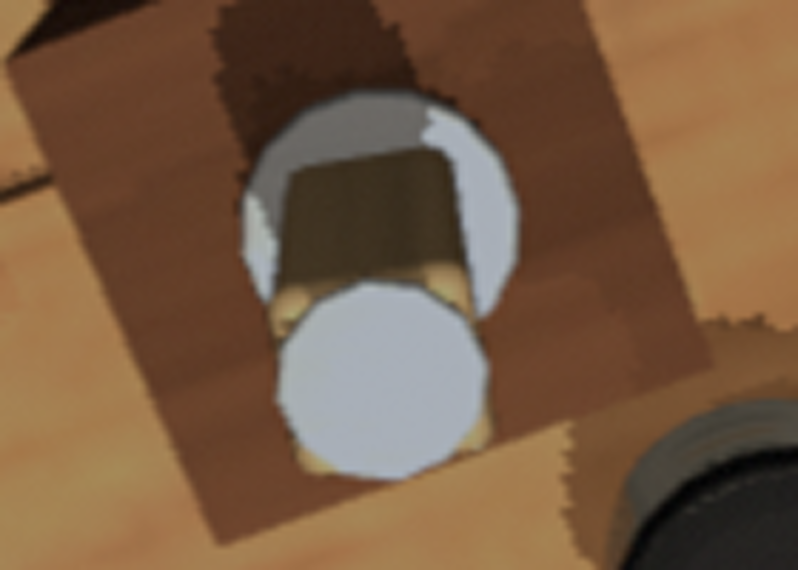

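The wrist view shows the tool's cap at (327,246). The handle faces head 79°, against 69.4° for the jaws now. The position agrees across views at (0.5155, -0.0285), so I'll turn, descend to the handle centre and grip.

Request:
{"op": "move_arm", "data": {"targets": [[[0,-0.083,0,0,0.025,-0.001,1],[0,-0.083,0,0,0.03,0,1],[0,0,0,0,0.03,0,1],[0,0,0,0,0.03,0,1],[0,0,0,0,0.02,0,1],[0,0,0,0,0.012,0,1],[0,0,0,0,0.005,0,1],[0,0,0,0,0,0,1]]]}}

```text
time: 2.95
eef_pos: [0.5158, -0.0287, 0.0987]
eef_rot: [0.546, 0.45, -0.45, -0.546]
wrist_force: [0.2, 0.9, 0.1]
gripper_width: 0.999
```

```bash
python3 st.py; python3 - <<'E'
from station import env, viewer
import cv2, numpy as np
s=viewer.snapshot("wrist"); cv2.imwrite("pics/c_wrist.png",s["color"][:,:,::-1]); np.savez("c_wrist.npz",**s)
s=viewer.snapshot("side"); cv2.imwrite("pics/c_side.png",cv2.resize(s["color"][150:350,220:420,::-1],None,fx=3,fy=3))
E
```

```text
t 2.95 p [ 0.5158 -0.0287  0.0987] yaw 78.97 tilt y [ 5.e-04 -1.e-04 -1.e+00] F [0.18 0.89 0.13] M [0.023 0.009 0.056] g 0.999 q [-0.29  0.49  1.61 -0.    1.04 -1.66]
```

View pics/c_wrist.png

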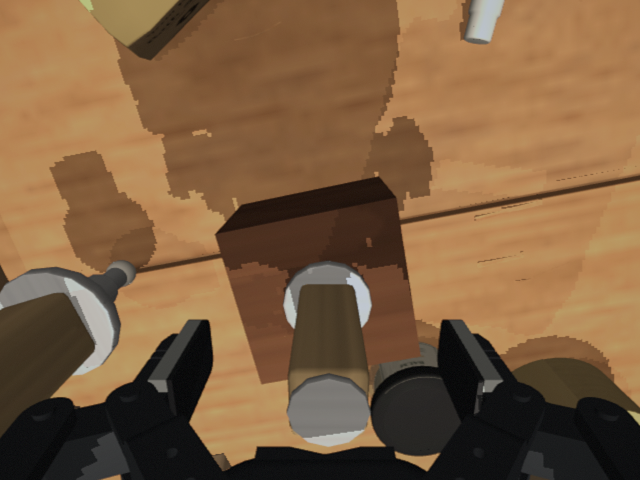

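View pics/c_side.png

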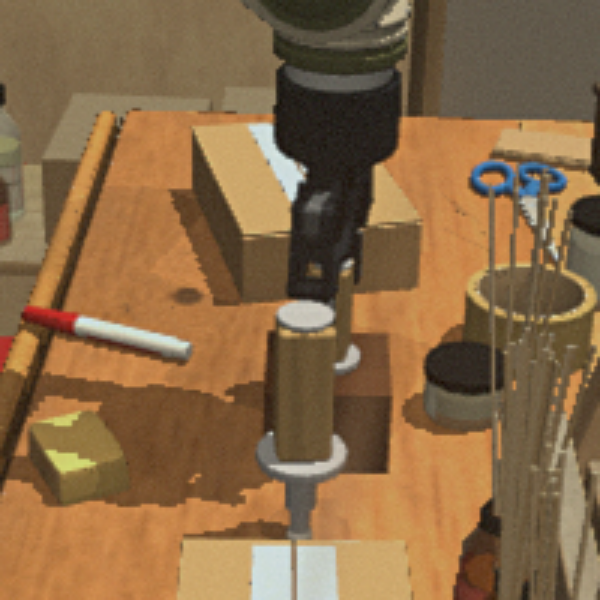

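The handle is centred between the pads (columns 290–368, between fingers at 211 and 441) and squared to them. Closing now.

Request:
{"op": "move_arm", "data": {"targets": [[[0,0,0,0,0,0,0],[0,0,0,0,0,0,0],[0,0,0,0,0,0,0],[0,0,0,0,0,0,0],[0,0,0,0,0,0,0],[0,0,0,0,0,0,0],[0,0,0,0,0,0,0],[0,0,0,0,0,0,0]]]}}

```text
time: 4.05
eef_pos: [0.5158, -0.029, 0.0985]
eef_rot: [0.546, 0.45, -0.449, -0.546]
wrist_force: [-0.5, 0.2, 5.2]
gripper_width: 0.278
```

```bash
python3 st.py
```

```text
t 4.05 p [ 0.5158 -0.029   0.0985] yaw 78.95 tilt y [ 5.e-04 -2.e-04 -1.e+00] F [-0.48  0.24  5.24] M [-0.061  0.089 -0.002] g 0.278 q [-0.29  0.49  1.61 -0.    1.04 -1.66]
```

Request:
{"op": "move_arm", "data": {"targets": [[[0,0,0,0,-0.01,0,0],[0,0,0,0,-0.015,0,0],[0,0,0,0,-0.02,0,0],[0,0,0,0,-0.025,0,0],[0,0,0,0,-0.03,0,0],[0,0,0,0,-0.03,0,0],[0,0,0,0,-0.015,0,0],[0,0,0,0,0,0,0],[0,0,0,0,0,0,0]]]}}

```text
time: 5.18
eef_pos: [0.5153, -0.0288, 0.2425]
eef_rot: [-0.545, -0.449, 0.45, 0.546]
wrist_force: [0.2, 0.4, -0.9]
gripper_width: 0.273
```

```bash
python3 st.py; python3 - <<'E'
from station import env, viewer
import cv2, numpy as np
for n in("wrist","side","scene"):
    s=viewer.snapshot(n); cv2.imwrite(f"pics/d_{n}.png",s["color"][:,:,::-1]); np.savez(f"d_{n}.npz",**s)
E
```

```text
t 5.17 p [ 0.5153 -0.0288  0.2425] yaw 78.95 tilt y [-1.5e-03  5.0e-04 -1.0e+00] F [ 0.21  0.44 -0.85] M [ 0.015  0.017 -0.011] g 0.273 q [-0.29  0.33  1.4   0.    1.41 -1.66]
```

View pics/d_side.png

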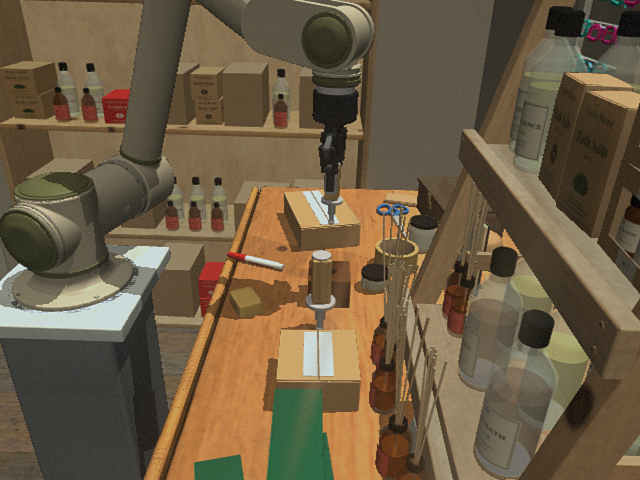

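View pics/d_scene.png

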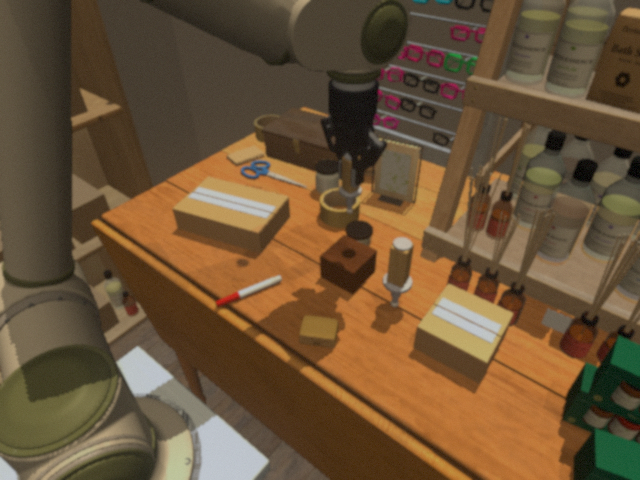

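View pics/d_wrist.png

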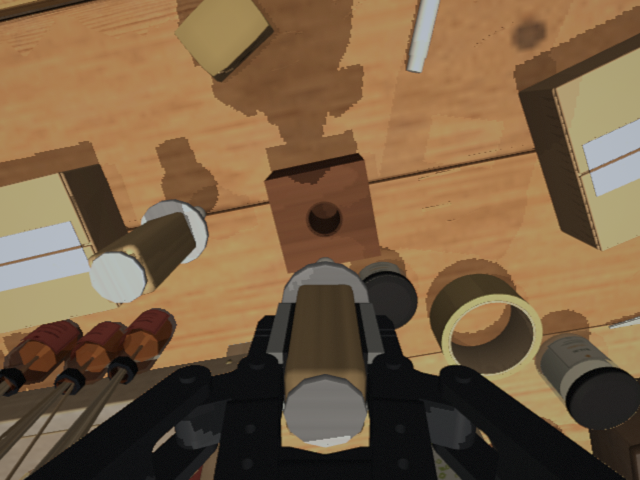

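The block is empty with its hole at wrist (324,218), and the tool hangs straight in the jaws. I'll measure the tip across two views, along with the hole.

```bash
python3 - <<'E'
from h import *
S={n:dict(np.load(f"d_{n}.npz")) for n in("wrist","side","scene")}
P0=np.array([.5155,-.0288,.1575+.0])  # expected tip approx
for n in("side","scene"):
    s=S[n];u,v=proj(s,[[.5155,-.0288,.160]])[0];print(n,"pred tip",u,v)
    u,v=int(u),int(v);a=s["color"][v-45:v+30,u-40:u+40,::-1]
    cv2.imwrite(f"pics/e_{n}.png",cv2.resize(a,None,fx=8,fy=8,interpolation=cv2.INTER_CUBIC));print("crop origin",u-40,v-45)
s=S["wrist"];w=cloud(s)
g=s["color"].max(-1);m=np.zeros(g.shape,np.uint8);m[195:245,295:350]=(g[195:245,295:350]<75)
cn=max(cv2.findContours(m,0,1)[0],key=cv2.contourArea);print("hole px",cv2.boundingRect(cn),cv2.contourArea(cn),"->",rect(ray(s,cn[:,0],.058)[:,:2]),cv2.minEnclosingCircle((ray(s,cn[:,0],.058)[:,:2]*1000).astype(np.float32)))
inb=lambda x0,x1,y0,y1,z0,z1:(w[...,0]>x0)&(w[...,0]<x1)&(w[...,1]>y0)&(w[...,1]<y1)&(w[...,2]>z0)&(w[...,2]<z1)
m=inb(.45,.57,-.1,.05,.054,.063);print("block",rect(w[m][:,:2]),np.median(w[m][:,2]))
s=S["scene"];g=s["color"].max(-1);w=cloud(s);print(proj(s,[[.5155,-.029,.058]]))
E
```

```text
side pred tip 330.4250250120745 222.53991816537464
crop origin 290 177
scene pred tip 349.5426214602001 210.00241038134877
crop origin 309 165
hole px (308, 203, 34, 33) 844.5 -> (array([516.4, -28.9]), array([26.9, 26.8]), 79.0) ((516.3855590820312, -29.222858428955078), 14.27160930633545)
block (array([515.9, -29.6]), array([80.4, 80.2]), 0.7) 0.05945669006106796
[[348.34738329 251.75138519]]
```

View pics/e_side.png

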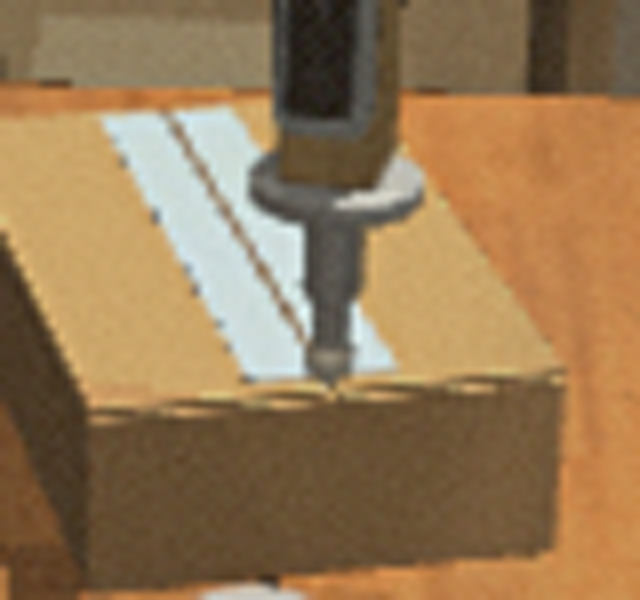

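View pics/e_scene.png

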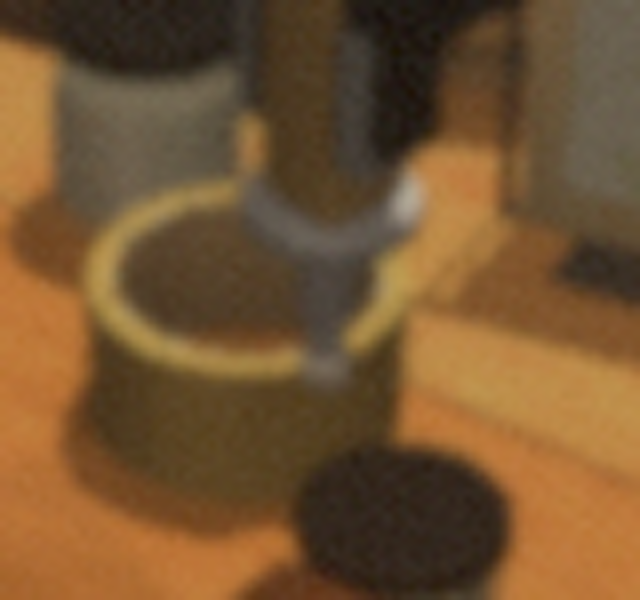

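```bash
python3 - <<'E'
from h import *
S={n:dict(np.load(f"d_{n}.npz")) for n in("side","scene")}
def P(s):
    T=np.linalg.inv(s["world_from_camera"]);K=np.array([[s["fx"],0,s["cx"]],[0,s["fy"],s["cy"]],[0,0,1.]]);return K@T[:3]
for a,b in(((330.7,221.6),(349.4,210.6)),):
    X=cv2.triangulatePoints(P(S["side"]),P(S["scene"]),np.array(a),np.array(b))[:,0];X=X[:3]/X[3];print("ball centre",X.round(4))
    for n in S: print(n,proj(S[n],[X])[0])
# tape lateral line: seam pixels in each view
for n in S:
    s=dict(np.load(f"a_{n}.npz"));w=cloud(s);hsv=cv2.cvtColor(s["color"],cv2.COLOR_RGB2HSV)
    m=(w[...,0]>.38)&(w[...,0]<.6)&(w[...,1]>.14)&(w[...,1]<.41)&(w[...,2]>.053)&(w[...,2]<.07)
    t=(m&(hsv[...,1]<60)).astype(np.uint8);tc=cv2.morphologyEx(t,cv2.MORPH_CLOSE,np.ones((5,5),np.uint8))
    seam=(tc&~t&1)&cv2.erode(tc,np.ones((5,5),np.uint8))
    v,u=np.nonzero(seam);q=ray(s,np.stack([u,v],-1),.06)[:,:2]
    vx,vy,x0,y0=cv2.fitLine(q.astype(np.float32),cv2.DIST_HUBER,0,.01,.01).ravel()
    hd=np.degrees(np.arctan2(vy,vx))%180
    print(n,"seam n",len(u),"heading",hd,"x at y=.277",x0+vx/vy*(.277-y0))
    cn=max(cv2.findContours(tc,0,1)[0],key=cv2.contourArea);q=ray(s,cn[:,0],.06)[:,:2]
    print(cv2.boxPoints(cv2.minAreaRect((q*1000).astype(np.float32))).round(0).tolist())
E
```

```text
ball centre [ 0.5154 -0.0286  0.1607]
side [330.37219223 222.15206946]
scene [349.40398239 209.68920347]
side seam n 17 heading 105.06161 x at y=.277 0.49130407
[[441.0, 374.0], [495.0, 175.0], [539.0, 187.0], [485.0, 386.0]]
scene seam n 2 heading 102.60508 x at y=.277 0.49337068
[[439.0, 369.0], [493.0, 171.0], [537.0, 183.0], [483.0, 381.0]]
```

The ball centre (0.5154, -0.0286, 0.161) matches the grasp, and the tip is about 86.5 mm below the TCP. Next I move above the left end of the tape and turn the jaws to the seam heading (105°).

Request:
{"op": "move_arm", "data": {"targets": [[[0,0,0,0.0377,0,0.0124,0],[0,0,0,0.0377,0,0.0124,0],[0,0,0,0.0377,0,0.0124,0],[0,0,0,0.0377,0,0.0124,0],[0,0,0,0.0377,0,0.0124,0],[0,0,0,0.0377,0,0.0124,0],[0,0,0,0.0377,0,0.0124,0],[0,0,0,0.0377,0,0.0124,0],[0,0,0,0.0377,0,0.0124,0],[0,0,0,0.0377,0,0.0124,0]]]}}

```text
time: 6.58
eef_pos: [0.4658, 0.3661, 0.2427]
eef_rot: [-0.546, -0.449, 0.45, 0.546]
wrist_force: [-0.2, 0.5, -0.6]
gripper_width: 0.274
```

Request:
{"op": "move_arm", "data": {"targets": [[[0,-0.1515,0,0,0,0,0],[0,-0.1515,0,0,0,0,0],[0,-0.1515,0,0,0,0,0],[0,0,0,0,0,0,0],[0,0,0,0,0,0,0]]]}}

```text
time: 7.2
eef_pos: [0.4662, 0.3648, 0.243]
eef_rot: [-0.431, -0.56, 0.561, 0.431]
wrist_force: [0.3, 0.1, -1.3]
gripper_width: 0.272
```

```bash
python3 st.py; python3 - <<'E'
from station import env, viewer
import cv2, numpy as np
for n in("wrist","side","scene"):
    s=viewer.snapshot(n); cv2.imwrite(f"pics/f_{n}.png",s["color"][:,:,::-1]); np.savez(f"f_{n}.npz",**s)
E
```

```text
t 7.2 p [0.4662 0.3648 0.243 ] yaw 104.83 tilt y [-6.e-04 -3.e-04 -1.e+00] F [ 0.34  0.11 -1.32] M [ 0.057 -0.014 -0.01 ] g 0.272 q [ 0.46  0.46  1.19  0.    1.49 -1.37]
```

View pics/f_wrist.png

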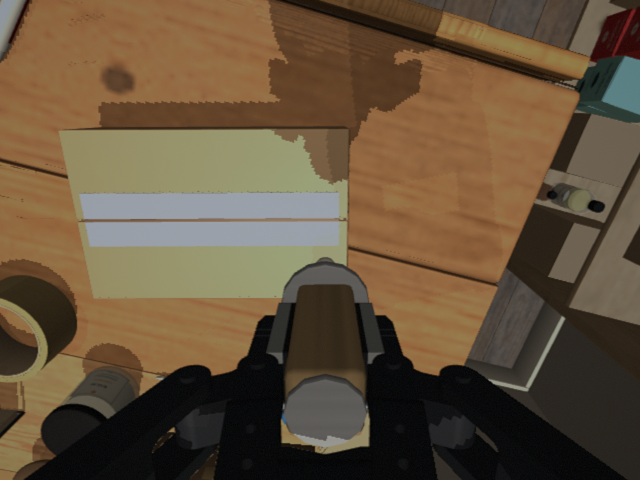

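View pics/f_side.png

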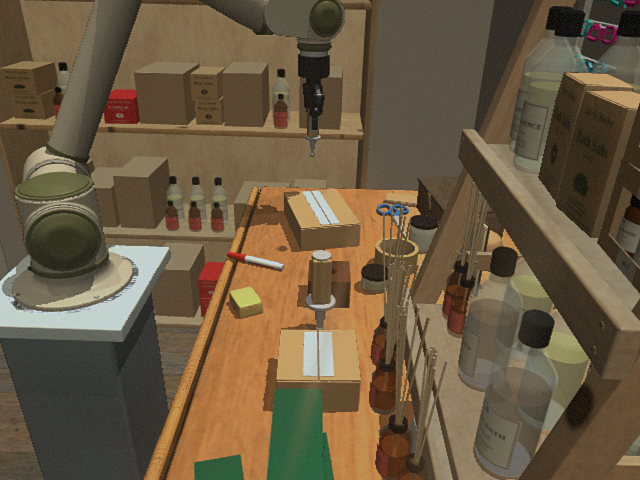

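The wrist view shows the whole tape (columns 80–345, rows 193–247). Next I measure the seam and tape ends from it.

```bash
python3 - <<'E'
from h import *
s=dict(np.load("f_wrist.npz"));w=cloud(s);hsv=cv2.cvtColor(s["color"],cv2.COLOR_RGB2HSV)
m=np.zeros(hsv.shape[:2],bool);m[185:252,70:352]=True
t=(m&(hsv[...,1]<50)&(hsv[...,2]>140)).astype(np.uint8);tc=cv2.morphologyEx(t,cv2.MORPH_CLOSE,np.ones((7,3),np.uint8))
cn=max(cv2.findContours(tc,0,1)[0],key=cv2.contourArea);print(cv2.boundingRect(cn))
print("median z",np.median(w[tc>0][:,2]))
for z in(.06,.062):
    r=cv2.minAreaRect((ray(s,cn[:,0],z)[:,:2]*1000).astype(np.float32));print(z,r,cv2.boxPoints(r).round(0).tolist())
seam=tc&(1-t)&cv2.erode(tc,np.ones((9,9),np.uint8));v,u=np.nonzero(seam);q=ray(s,np.stack([u,v],-1),.06)[:,:2]
vx,vy,x0,y0=map(float,cv2.fitLine(q.astype(np.float32),cv2.DIST_HUBER,0,.01,.01).ravel())
print("seam",len(u),np.degrees(np.arctan2(vy,vx))%180,"x@y=.277",x0+vx/vy*(.277-y0),"x@.365",x0+vx/vy*(.365-y0),"x@.19",x0+vx/vy*(.19-y0))
m=(w[...,0]>.38)&(w[...,0]<.6)&(w[...,1]>.12)&(w[...,1]<.42)&(w[...,2]>.054)&(w[...,2]<.07);m[255:]=0
print("top",rect(w[m][:,:2]))
E
```

```text
(79, 192, 261, 55)
median z nan
0.06 ((491.0357666015625, 276.9737548828125), (45.026790618896484, 206.4539337158203), 14.89918041229248) [[443.0, 371.0], [496.0, 171.0], [539.0, 183.0], [486.0, 383.0]]
0.062 ((490.3617248535156, 277.4114685058594), (44.734458923339844, 205.1135711669922), 14.899177551269531) [[442.0, 371.0], [495.0, 173.0], [538.0, 184.0], [486.0, 382.0]]
seam 692 105.14988252349497 x@y=.277 0.4910837405245792 x@.365 0.4672573070979529 x@.19 0.514639419025903
top (array([471.4, 272.2]), array([101.8, 219.8]), 14.7)
```

Request:
{"op": "move_arm", "data": {"targets": [[[0,0,0,-0.001,0.02,-0.001,0],[0,0,0,0,0.025,0,0],[0,0,0,0,0.025,0,0],[0,0,0,0,0.015,0,0],[0,0,0,0,0.006,0,0],[0,0,0,0,0,0,0],[0,0,0,0,0,0,0]]]}}

```text
time: 8.22
eef_pos: [0.4678, 0.3643, 0.1532]
eef_rot: [0.431, 0.561, -0.56, -0.43]
wrist_force: [-0.1, 0.1, -1.4]
gripper_width: 0.273
```

```bash
python3 st.py; python3 - <<'E'
from station import env, viewer
import cv2, numpy as np
for n in("side","scene"):
    s=viewer.snapshot(n);np.savez(f"g_{n}.npz",**s)
    from h import proj
    u,v=proj(s,[[.467,.364,.07]])[0].astype(int);print(n,u-40,v-45)
    cv2.imwrite(f"pics/g_{n}.png",cv2.resize(s["color"][v-45:v+30,u-40:u+40,::-1],None,fx=8,fy=8,interpolation=cv2.INTER_CUBIC))
E
python3 st.py
```

```text
t 8.22 p [0.4678 0.3643 0.1532] yaw 104.99 tilt y [ 1.4e-03  7.0e-04 -1.0e+00] F [-0.06  0.13 -1.39] M [-0.06   0.059 -0.017] g 0.273 q [ 0.46  0.54  1.33 -0.    1.28 -1.37]
side 271 144
scene 156 143
t 8.32 p [0.4677 0.3642 0.153 ] yaw 104.99 tilt y [ 1.1e-03  6.0e-04 -1.0e+00] F [-0.35 -0.15 -1.26] M [ 0.006  0.027 -0.001] g 0.27 q [ 0.46  0.54  1.33  0.    1.28 -1.37]
```

View pics/g_side.png

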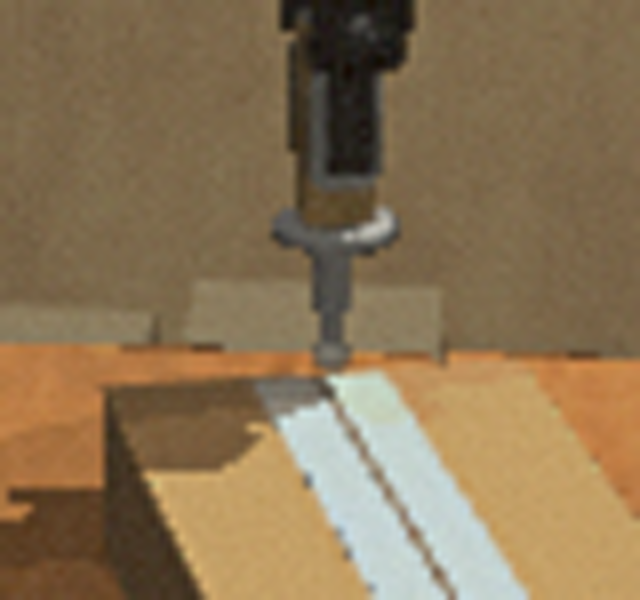

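View pics/g_scene.png

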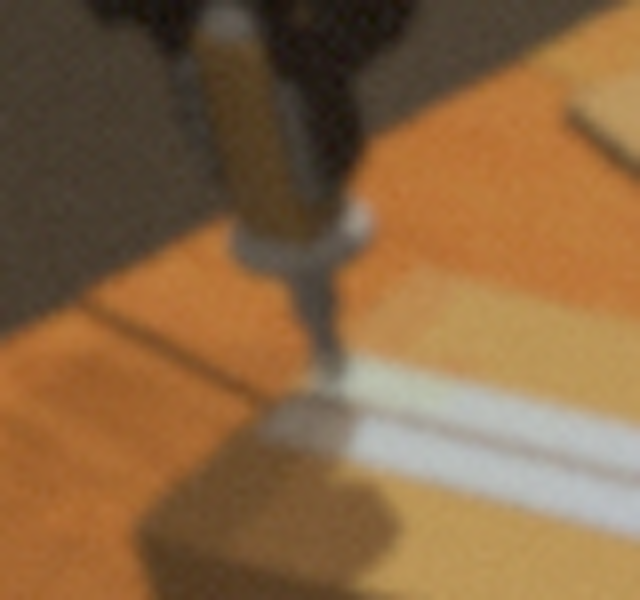

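Request:
{"op": "move_arm", "data": {"targets": [[[0,0,0,0,0.004,0,0],[0,0,0,0,0.003,0,0],[0,0,0,0,0.0015,0,0],[0,0,0,0,0,0,0]]]}}

```text
time: 8.82
eef_pos: [0.4675, 0.3642, 0.1439]
eef_rot: [0.431, 0.561, -0.561, -0.43]
wrist_force: [-0.0, -0.7, 1.5]
gripper_width: 0.277
```

```bash
python3 st.py
```

```text
t 8.82 p [0.4675 0.3642 0.1439] yaw 105.0 tilt y [ 1.e-04  1.e-04 -1.e+00] F [-0.04 -0.69  1.45] M [-0.056  0.081 -0.004] g 0.277 q [ 0.46  0.55  1.34 -0.    1.26 -1.37]
```

Contact is about 2.5 N, roughly 3 mm pressed in. I'll press 2 mm more and start the rub.

Request:
{"op": "move_arm", "data": {"targets": [[[0,0,0,0,0.002,0,0],[0,0,0,-0.004,0,0,0],[0,0,0,-0.0062,0,0,0],[0,0,0,-0.0062,0,0,0],[0,0,0,-0.0062,0,0,0],[0,0,0,-0.0062,0,0,0],[0,0,0,-0.0062,0,0,0]]]}}

```text
time: 9.7
eef_pos: [0.4766, 0.3299, 0.1418]
eef_rot: [0.431, 0.561, -0.561, -0.431]
wrist_force: [-0.2, 1.5, 1.1]
gripper_width: 0.275
```

```bash
python3 st.py
```

```text
t 9.7 p [0.4766 0.3299 0.1418] yaw 104.99 tilt y [ 0.  0. -1.] F [-0.21  1.5   1.07] M [0.351 0.076 0.065] g 0.275 q [ 0.4   0.53  1.38  0.    1.23 -1.43]
```

Request:
{"op": "move_arm", "data": {"targets": [[[0,0,0,-0.0062,0,0,0],[0,0,0,-0.0062,0,0,0],[0,0,0,-0.0062,0,0,0],[0,0,0,-0.0062,0,0,0],[0,0,0,-0.0062,0,0,0],[0,0,0,-0.0062,0,0,0],[0,0,0,-0.0062,0,0,0],[0,0,0,-0.0062,0,0,0]]]}}

```text
time: 10.7
eef_pos: [0.4894, 0.282, 0.1418]
eef_rot: [-0.43, -0.561, 0.561, 0.43]
wrist_force: [0.2, 1.1, 2.5]
gripper_width: 0.273
```

```bash
python3 st.py
```

```text
t 10.7 p [0.4894 0.282  0.1418] yaw 105.0 tilt y [-1.e-04 -0.e+00 -1.e+00] F [0.17 1.15 2.51] M [ 0.439  0.15  -0.022] g 0.273 q [ 0.31  0.51  1.42  0.    1.21 -1.52]
```

Request:
{"op": "move_arm", "data": {"targets": [[[0,0,0,-0.0062,0,0,0],[0,0,0,-0.0062,0,0,0],[0,0,0,-0.0062,0,0,0],[0,0,0,-0.0062,0,0,0],[0,0,0,-0.0062,0,0,0],[0,0,0,-0.0062,0,0,0],[0,0,0,-0.0062,0,0,0],[0,0,0,-0.0062,0,0,0]]]}}

```text
time: 11.7
eef_pos: [0.5022, 0.2341, 0.1418]
eef_rot: [-0.43, -0.561, 0.561, 0.43]
wrist_force: [-0.8, 2.1, 1.6]
gripper_width: 0.275
```

```bash
python3 st.py
```

```text
t 11.7 p [0.5022 0.2341 0.1418] yaw 105.0 tilt y [-1.e-04 -0.e+00 -1.e+00] F [-0.79  2.08  1.55] M [ 0.402  0.127 -0.016] g 0.275 q [ 0.22  0.49  1.45  0.    1.2  -1.61]
```

Request:
{"op": "move_arm", "data": {"targets": [[[0,0,0,-0.0062,0,0,0],[0,0,0,-0.0062,0,0,0],[0,0,0,-0.0062,0,0,0],[0,0,0,-0.0062,0,0,0],[0,0,0,-0.0062,0,0,0],[0,0,0,-0.0062,0,0,0],[0,0,0,-0.0062,0,0,0],[0,0,0,-0.002,0,0,0],[0,0,0,0,0,0,0]]]}}

```text
time: 12.82
eef_pos: [0.5141, 0.1902, 0.1418]
eef_rot: [-0.431, -0.561, 0.561, 0.43]
wrist_force: [-0.5, -1.1, 1.8]
gripper_width: 0.278
```

```bash
python3 st.py; python3 - <<'E'
from station import env, viewer
import cv2, numpy as np
from h import proj
for n in("side","scene"):
    s=viewer.snapshot(n)
    u,v=proj(s,[[.513,.19,.07]])[0].astype(int);print(n,u-40,v-45)
    cv2.imwrite(f"pics/k_{n}.png",cv2.resize(s["color"][v-45:v+30,u-40:u+40,::-1],None,fx=8,fy=8,interpolation=cv2.INTER_CUBIC))
E
```

```text
t 12.82 p [0.5141 0.1902 0.1418] yaw 104.99 tilt y [ 3.e-04 -9.e-04 -1.e+00] F [-0.45 -1.12  1.82] M [-0.322 -0.055  0.004] g 0.278 q [ 0.14  0.48  1.47 -0.    1.19 -1.69]
side 288 172
scene 225 161
```

View pics/k_side.png

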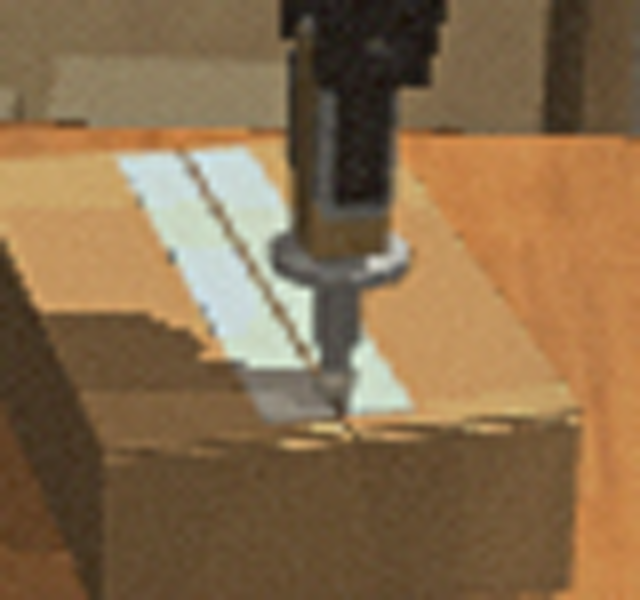

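View pics/k_scene.png

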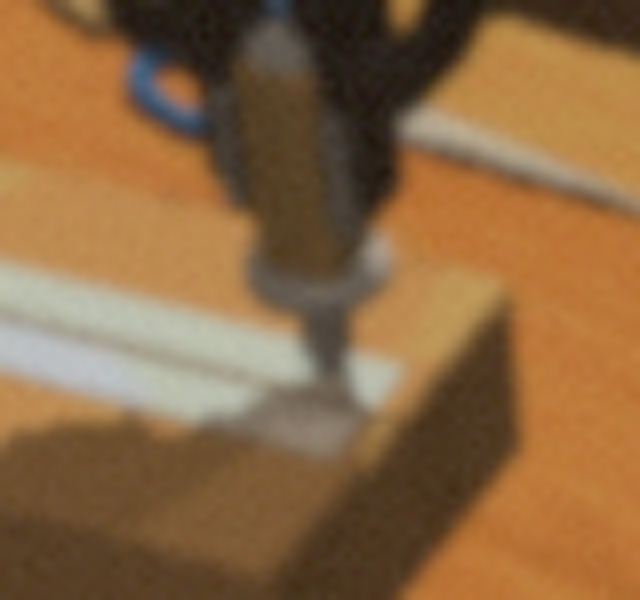

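The tip is pressed on the seam about 12 mm short of the right end of the tape. I'll lift and look at the tape.

Request:
{"op": "move_arm", "data": {"targets": [[[0,0,0,0,-0.006,0,0],[0,0,0,0,-0.02,0,0],[0,0,0,0,-0.03,0,0],[0,0,0,0,-0.03,0,0],[0,0,0,0,-0.015,0,0],[0,0,0,0,0,0,0]]]}}

```text
time: 13.68
eef_pos: [0.514, 0.1909, 0.2437]
eef_rot: [0.431, 0.561, -0.561, -0.43]
wrist_force: [0.2, -0.5, -0.9]
gripper_width: 0.276
```

```bash
python3 st.py; python3 - <<'E'
from station import env, viewer
import cv2, numpy as np
for n in("wrist","side"):
    s=viewer.snapshot(n); np.savez(f"l_{n}.npz",**s);cv2.imwrite(f"pics/l_{n}.png",s["color"][:,:,::-1])
cv2.imwrite("pics/l_sidec.png",cv2.resize(s["color"][120:260,250:400,::-1],None,fx=4,fy=4,interpolation=cv2.INTER_CUBIC))
E
```

```text
t 13.68 p [0.514  0.1909 0.2437] yaw 105.01 tilt y [ 1.6e-03  4.0e-04 -1.0e+00] F [ 0.22 -0.52 -0.91] M [ 0.003  0.004 -0.077] g 0.276 q [ 0.14  0.38  1.32  0.    1.44 -1.69]
```

View pics/l_wrist.png

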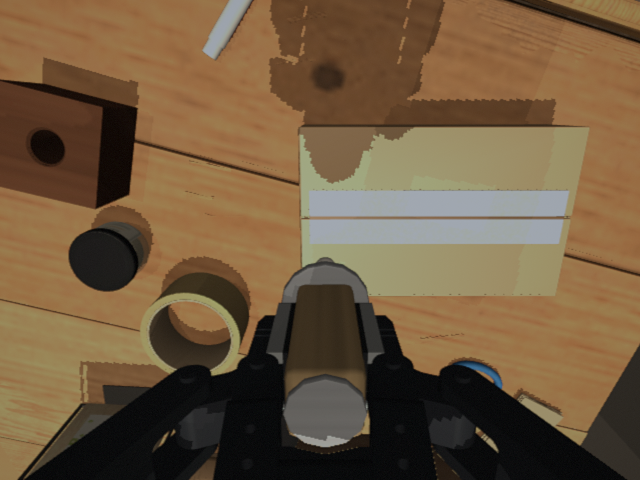

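View pics/l_sidec.png

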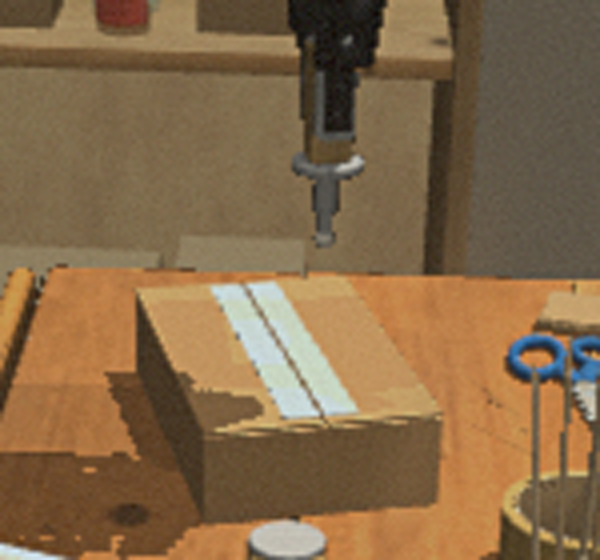

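The tape looks clean, and the patchy tint is only light reflections that also cross the cardboard. The tool is still upright in the jaws (tip at wrist (325,262), unchanged). Next I go back over the hole.

Request:
{"op": "move_arm", "data": {"targets": [[[0,0,0,-0.0355,0,0.0092,0],[0,0,0,-0.0355,0,0.0092,0],[0,0,0,-0.0355,0,0.0092,0],[0,0,0,-0.0355,0,0.0092,0],[0,0,0,-0.0355,0,0.0092,0],[0,0,0,-0.0355,0,0.0092,0],[0,0.1515,0,0,0,0,0],[0,0.1515,0,0,0,0,0],[0,0.1515,0,0,0,0,0],[0,0,0,0,0,0,0]]]}}

```text
time: 15.02
eef_pos: [0.5154, -0.0293, 0.2419]
eef_rot: [-0.545, -0.45, 0.45, 0.546]
wrist_force: [-0.1, 0.4, -2.0]
gripper_width: 0.273
```

```bash
python3 st.py
```

```text
t 15.03 p [ 0.5154 -0.0293  0.2419] yaw 79.03 tilt y [-1.8e-03  6.0e-04 -1.0e+00] F [-0.12  0.44 -2.02] M [ 0.063 -0.018 -0.017] g 0.273 q [-0.29  0.33  1.4   0.    1.41 -1.67]
```

Request:
{"op": "move_arm", "data": {"targets": [[[0,0,0,0,0.025,0,0],[0,0,0,0,0.03,0,0],[0,0,0,0,0.02,0,0],[0,0,0,0,0.01,0,0],[0,0,0,0,0,0,0],[0,0,0,0,0,0,0]]]}}

```text
time: 15.78
eef_pos: [0.516, -0.0295, 0.1585]
eef_rot: [0.546, 0.45, -0.449, -0.545]
wrist_force: [-0.3, -0.3, -0.4]
gripper_width: 0.268
```

```bash
python3 st.py; python3 - <<'E'
from station import env, viewer
import cv2, numpy as np
from h import proj
for n in("side","scene"):
    s=viewer.snapshot(n)
    u,v=proj(s,[[.515,-.029,.07]])[0].astype(int);print(n,u-40,v-45)
    cv2.imwrite(f"pics/m_{n}.png",cv2.resize(s["color"][v-45:v+30,u-40:u+40,::-1],None,fx=8,fy=8,interpolation=cv2.INTER_CUBIC))
s=viewer.snapshot("wrist");cv2.imwrite("pics/m_wrist.png",s["color"][:,:,::-1])
E
```

```text
t 15.78 p [ 0.516  -0.0295  0.1585] yaw 79.0 tilt y [ 1.3e-03 -4.0e-04 -1.0e+00] F [-0.28 -0.27 -0.38] M [-0.009 -0.013  0.009] g 0.268 q [-0.29  0.41  1.54  0.    1.19 -1.67]
side 288 220
scene 308 202
```

View pics/m_scene.png

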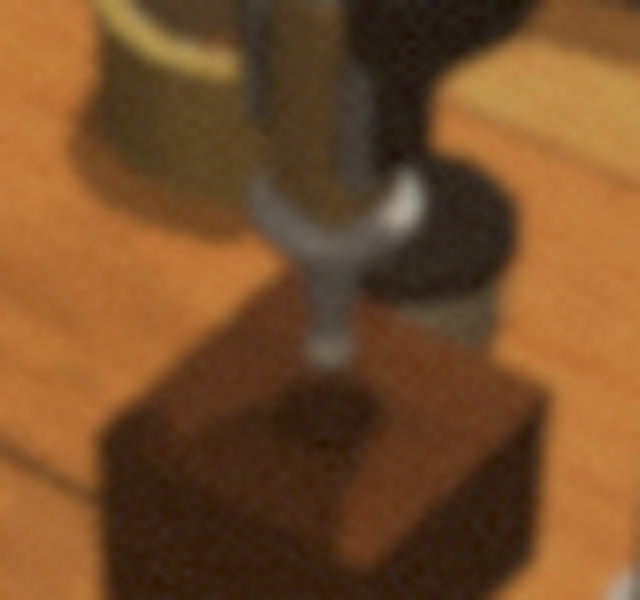

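View pics/m_wrist.png

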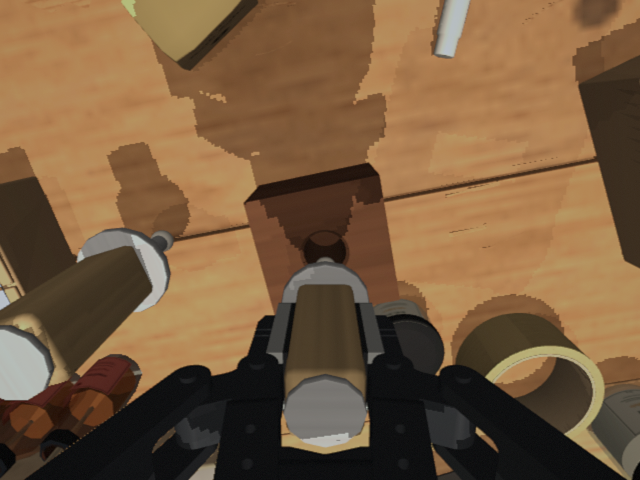

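The tip hangs directly above the hole in both views. Inserting.

Request:
{"op": "move_arm", "data": {"targets": [[[0,0,0,0,0.008,0,0],[0,0,0,0,0.01,0,0],[0,0,0,0,0.01,0,0],[0,0,0,0,0.01,0,0],[0,0,0,0,0.01,0,0],[0,0,0,0,0.006,0,0],[0,0,0,0,0.003,0,0],[0,0,0,0,0,0,0]]]}}

```text
time: 16.92
eef_pos: [0.5157, -0.0294, 0.1008]
eef_rot: [-0.546, -0.45, 0.45, 0.546]
wrist_force: [0.6, -0.4, -2.2]
gripper_width: 0.272
```

```bash
python3 st.py
```

```text
t 16.93 p [ 0.5157 -0.0294  0.1008] yaw 78.95 tilt y [-1.e-04 -0.e+00 -1.e+00] F [ 0.58 -0.39 -2.16] M [ 0.048  0.01  -0.06 ] g 0.272 q [-0.29  0.49  1.61 -0.    1.04 -1.66]
```

Request:
{"op": "move_arm", "data": {"targets": [[[0,0,0,0,0.001,0,0],[0,0,0,0,0.001,0,0],[0,0,0,0,0,0,0]]]}}

```text
time: 17.3
eef_pos: [0.5157, -0.0294, 0.0988]
eef_rot: [0.546, 0.45, -0.45, -0.546]
wrist_force: [0.2, -0.6, -2.0]
gripper_width: 0.275
```

```bash
python3 st.py
```

```text
t 17.3 p [ 0.5157 -0.0294  0.0988] yaw 78.95 tilt y [ 1.e-04 -0.e+00 -1.e+00] F [ 0.15 -0.62 -1.96] M [ 0.047 -0.011 -0.004] g 0.275 q [-0.29  0.49  1.61 -0.    1.04 -1.66]
```

Request:
{"op": "move_arm", "data": {"targets": [[[0,0,0,0,0.0007,0,0],[0,0,0,0,0.0006,0,0],[0,0,0,0,0,0,0]]]}}

```text
time: 17.68
eef_pos: [0.5158, -0.0294, 0.0985]
eef_rot: [0.546, 0.45, -0.449, -0.545]
wrist_force: [-3.9, 0.3, 8.9]
gripper_width: 0.271
```

```bash
python3 st.py
```

```text
t 17.68 p [ 0.5158 -0.0294  0.0985] yaw 78.96 tilt y [ 9.e-04 -4.e-04 -1.e+00] F [-3.94  0.34  8.89] M [ 0.112  0.587 -0.045] g 0.271 q [-0.29  0.49  1.61 -0.    1.04 -1.66]
```

The collar is seated (about 10 N up at the original height). Opening now.

Request:
{"op": "move_arm", "data": {"targets": [[[0,0,0,0,-0.0005,0,0.35],[0,0,0,0,0,0,0.5],[0,0,0,0,0,0,0.7],[0,0,0,0,0,0,1],[0,0,0,0,0,0,1],[0,0,0,0,0,0,1],[0,0,0,0,0,0,1],[0,0,0,0,0,0,1]]]}}

```text
time: 18.68
eef_pos: [0.5157, -0.0294, 0.098]
eef_rot: [0.546, 0.45, -0.45, -0.546]
wrist_force: [0.6, 0.4, 0.2]
gripper_width: 0.998
```

```bash
python3 st.py; python3 - <<'E'
from station import viewer
import cv2
s=viewer.snapshot("wrist");cv2.imwrite("pics/n_wrist.png",s["color"][:,:,::-1])
E
```

```text
t 18.68 p [ 0.5157 -0.0294  0.098 ] yaw 78.95 tilt y [ 0. -0. -1.] F [0.56 0.44 0.18] M [-0.027  0.052 -0.006] g 0.998 q [-0.29  0.49  1.61 -0.    1.04 -1.66]
```

View pics/n_wrist.png

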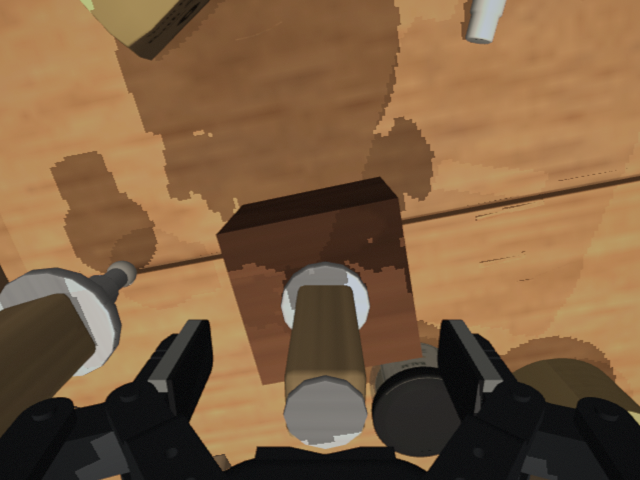

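The jaws are open and clear, and the tool stands in the block. Retracting straight up.

Request:
{"op": "move_arm", "data": {"targets": [[[0,0,0,0,-0.01,0,1],[0,0,0,0,-0.02,0,1],[0,0,0,0,-0.03,0,1],[0,0,0,0,-0.03,0,1],[0,0,0,0,-0.03,0,1],[0,0,0,0,-0.03,0,1],[0,0,0,0,0,0,1],[0,0,0,0,0,0,1]]]}}

```text
time: 19.73
eef_pos: [0.5153, -0.0293, 0.2476]
eef_rot: [-0.546, -0.449, 0.45, 0.546]
wrist_force: [-0.9, -0.5, 0.4]
gripper_width: 1.0
```

```bash
python3 st.py; python3 - <<'E'
from h import *
from station import viewer
for n in("wrist","side","scene"):
    s=viewer.snapshot(n);cv2.imwrite(f"pics/o_{n}.png",s["color"][:,:,::-1]);w=cloud(s)
    inb=lambda z0,z1:(w[...,0]>.47)&(w[...,0]<.57)&(w[...,1]>-.09)&(w[...,1]<.03)&(w[...,2]>z0)&(w[...,2]<z1)
    p=w[inb(.122,.14)];print(n,"cap",len(p),p.mean(0).round(4),p[:,2].max().round(4),rect(p[:,:2]))
E
```

```text
t 19.73 p [ 0.5153 -0.0293  0.2476] yaw 78.95 tilt y [-9.e-04  3.e-04 -1.e+00] F [-0.87 -0.47  0.39] M [-0.016 -0.001 -0.001] g 1.0 q [-0.29  0.32  1.39 -0.    1.42 -1.66]
wrist cap 1324 [ 0.5148 -0.0289  0.1309] 0.1338 (array([516.5, -29.3]), array([24. , 24.2]), 78.8)
side cap 117 [ 0.5171 -0.0344  0.1283] 0.1327 (array([517.2, -30.8]), array([26.7, 22.7]), 80.4)
scene cap 129 [ 0.5121 -0.0311  0.1268] 0.13 (array([513. , -29.3]), array([24.6, 25.5]), 84.2)
```

View pics/o_wrist.png

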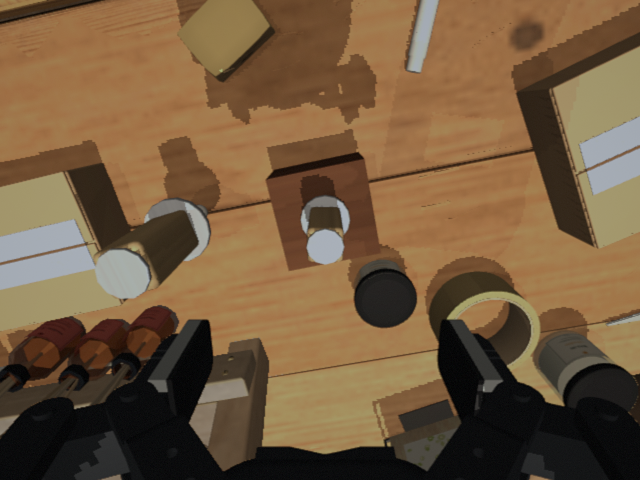

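View pics/o_scene.png

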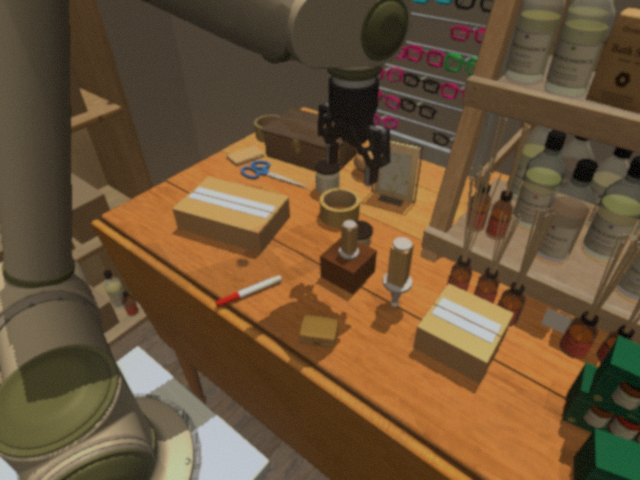

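The tool stands seated in its block with the cap at its original height and position. Nothing else has moved and the arm is clear, so I'll hand in.

```bash
python3 -c "
from station import env
print(env.hand_in())"
```

```text
the job is handed in; nothing more can be done
None
```

I rubbed down the longer carton's seam from left to right, stood the tool back in its block and let go. The job was handed in at about 20 s of robot time.

- **Rub:** I ran the tip along the seam of the long carton (the one on the robot's left), from about +90 to -90 mm, at about 5 cm/s. The tip was pressed in about 5 mm, and the upward force read about 2–3.5 N at the checks between moves. At those checks the tool stayed within about 1 mm of the measured seam.
- **Put back:** the last pictures show the tool upright and seated, with its cap at z ≈ 0.127–0.131, where it started. The gripper is open and about 10 cm clear. The short carton, the larger look-alike tool and the other items look unmoved.
- **Disagreements:**
  - The cameras differed by 2–4 mm in position; I went by the wrist view, which matched the arm.
  - Tip depth was judged from height and a noisy force reading, not measured directly.
  - The tape showed no visible rub mark to confirm the result.

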